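Pin the telescopic column of a screen stand

ROBOT

A 6-joint arm with a two-finger parallel gripper is mounted at the origin on the work surface. World frame = base frame: x ahead of the robot, y to its left, z up, the work surface at z = 0. Lengths are in mm, angles in rad, forces in N, time in s.
With the tool pointing down it reaches from about 325 to 775 mm from the base axis. Payload 5.5 kg.
Tool frame: the origin (TCP) lies on the centre line of the jaws, within the pads' length; the fingertips stand 17 mm ahead of it and the grasp point (between the pads) lies 2 mm behind it; z points along the fingers, y is the direction in which the jaws open and shut (so a half turn about z gives the same grasp; the last joint's range is limited). The gripper opens to 85 mm and grips with 20 to 120 N. Pads are 22 mm wide; open, the fingers measure 114 mm over their backs; the gripper's body (76 mm by 85 mm) begins 54 mm behind the grasp point. The pads swing forward as they close: fully open they stand 13 mm farther back than shut.
Start: joints at [-1.378, 0.091, 1.231, -0, 1.82, -0.057], TCP at [148.325, -581.392, 248.275] pointing down, gripper open.
Joint ranges: [-2.87, 2.87], [-0.86, 2.18], [0.17, 2.46], [-1.51, 4.65], [0.06, 2.69], [-2.65, 2.65]. Speed limits (rad/s): [2.57, 2.57, 3.01, 3.14, 3.14, 3.14].

INTERFACE

Orientations are given as a rotation vector (axis times angle).
In Python, from cell import monitor, capture, camera_info, bot gives the robot as it stands.
- The arm moves only by the shell command python3 -m jog 'ROWS' [FORCE]. ROWS is a JSON object of lists of equal length, an entry for each row: "delta_pos": the shift along the tool's x, y, z in units of 25 mm (1.0 is 25 mm), a list of three; "delta_rot": the turn, a rotation vector about the tool's x, y, z in units of 6 degrees (1.0 is 6 degrees), a list of three; "hand": the finger opening in mm, from 0 to 85.4. A call has 1 to 10 rows; each row shifts and turns the commanded pose from where the row before left it, along the tool's axes as they then stand; what a row does not reach is not made up. A row lasts 1/10 s, in which the tool goes at most 50 mm and 8.59 degrees, less where a joint would pass 70% of its speed; a pose out of reach is approached as far as the arm can. A call is refused whole if a number of a shift passes 1 or a number of a turn 1, either way. A call with a gripper value outside its range is refused whole. The fingers move at their own pace and stop on an object; FORCE is the grip in N (left out, the last holds). Time passes only in rows, so rows that do not move let the fingers close. It gives the time, the measured TCP pose, the force and the opening at its end, in the units of the state.
- monitor.state(): the state, without advancing time (a new reading comes with each control period).
- capture(name): name is "side" or "top"; returns (picture, depth): 420x560x3 uint8, blue, green, red; 420x560 float32, mm along the optical axis (not along the pixel's ray), 0 where there is no reading.
- camera_info(name): a dict with "fov_y" (degrees; the focal length in pixels is half the picture's height over the tangent of half this angle, whatever the lens; pixels are square), "cx", "cy" (the principal point, pixels), "rvec" (rotation vector, rad) and "tvec" (3), from world to camera coordinates, as OpenCV has them. Camera axes: x right, y down, z forward; pixel columns grow to the right and rows downward; lengths in mm; the calibration is good to about 2 mm. A picture is of the moment at which its call begins. camera_info takes no time and is no camera call.
- bot.finish_job(): hands the job in, once; it reports no verdict.
The state is a dict: "time_s": time; "joint_positions": joint angles; "joint_velocities": joint speeds; "joint_efforts": joint torques, N m; "tcp_pos": TCP position; "ee_rot": TCP orientation; "force": force on the tool from outside, world axes, zero at the start; "torque": the same for the moment, N m; "opening": finger opening in mm.
Only numpy, scipy, OpenCV 4.12 (cv2) and the standard library are available. Lean on these libraries where they do the work, as an engineer would, in place of code of your own. Each camera call takes 0.05 s, during which the arm holds its last target.

TASK

The column of the screen stand lies strapped to the bench with its inner mast pushed in too far. Start the red-knobbed locking pin in the guide on top of the outer tube, then draw the mast out slowly until the pin drops into the mast's hidden hole, and press the pin fully home through both tubes so that its knob sits down on the guide. Work gently, never forcing the pin down or sideways, leave the knob released, and do not disturb the jar, the remote control or the screwdriver.

Things in the scene. Friction and masses are not known exactly. Their poses are not given: they have to be found in the camera images.
- column: The fixed stand column: a black square outer tube 35 x 35 mm, 345 mm long, lying level in two wooden saddles, its underside 30 and its top 65 mm above the bench, with a pin guide on top. Origin on the bench below the guide's axis; x runs along the column towards the tube's open end, y level across it, z up. Under the guide are holes in the tube's top wall (11.5 mm) and bottom wall (13 mm).
- tube_end (a point): Centre of the tube's open end, 45 mm along x from the guide's axis. The bright inner mast (28 x 28 mm, wall 2.5 mm, top face 61.5 mm above the bench) slides in it. Its one cross hole (11.5 mm in its top wall, 12.5 mm in the bottom wall) is hidden in the tube, 8 to 74 mm short of the guide (on the -x side), and cannot be measured; the mast must be drawn out along +x by that much.
- guide_mouth (a point): Centre of the open top of the guide, a steel sleeve 23 mm across and 28 mm high (bore 14.5 mm); 93 mm above the bench. If the mast's hole is not under it, the pin stops with its tip on the mast, 31.5 mm below this point. If the mast is then drawn at 15 mm/s or slower, the pin drops 13 mm by its weight when the hole arrives, and blocks the mast. Push or pull on the pin with less than 25 N.
- catch (a point): Spring catch on the guide's axis, 4 mm below its mouth: four sprung balls with a 10.6 mm gap. The thin part of the pin passes freely; the thick part rests on them after the drop and needs a push of about 8 to 16 N to enter, then slides at 1 to 4 N until the knob's underside meets the mouth.
- clamp: Aluminium clamp block of the screen bracket, fast on the mast: 60 mm along the column, 44 mm across, 48 mm high. Origin at its centre, 47.5 mm above the bench; axes as the column's. A black plate 90 mm wide on its outer face (+x) reaches 38 mm above the origin. Grip it from above across the 44 mm. It and the mast slide along x at 3 to 5 N and stay put; travel ends 210 mm from the guide's axis.
- pin: The locking pin, 97 mm long, about 70 g. Origin at its tip, z from tip to knob. From the tip: nose widening from 6 to 10 mm over 2.5 mm, thin steel part 10 mm across up to 42 mm, thick part 13 mm across (chamfered) up to 69 mm, then the red knob. Underside of the knob above the guide's mouth: 37.5 mm with the tip on the mast, about 25 mm after the drop, 0 when home.
- pin_knob (a point): Centre of the pin's knob, 83 mm from the tip: a red upright cylinder 28 mm across and 28 mm high; grip it from above at any yaw.
- pin_tip (a point): Tip of the pin; when home it shows 6 mm below the tube, 69 mm below the guide's mouth.
- block_hole (a point): Middle hole of a fixed wooden block, 60 x 120 mm and 40 mm high, in which the pin starts upright, 30 mm deep and loose; the point is at the hole's mouth.
- jar_center (a point): Bystander: centre of a jar of screws with a yellow lid, 72 mm in diameter, 70 mm high.
- remote: Bystander: black remote control lying flat, 170 x 46 x 18 mm, origin at the middle of its underside.
- screwdriver: Bystander: a screwdriver lying on the bench.
There are look-alikes about, which are no part of the job. What is shaped like the pin but orange or purple is not meant.

How it is judged (in metres and radians):
On the way, in this order (a step that is already met when the one before it is completed fails the run):
1. The pin has been started in the guide (z of pin_tip in the frame of column between 0.05 and 0.083 m and horizontal distance between pin_tip and guide_mouth below 0.005 m), for 0.2 s.
2. The mast has been drawn out and the pin has dropped into its hole (z of pin_tip in the frame of column below 0.0565 m and horizontal distance between pin_tip and guide_mouth below 0.005 m and distance of clamp from where it was at the start of the episode above 0.004 m), for 0.2 s.
At the end, for the whole second after the job is handed in: The pin stands upright (within 0.06 rad) through the guide and both tubes with its knob within 2 mm of the guide's mouth, its tip within 4 mm of the guide's axis; pin and mast are at rest (z of pin_tip in the frame of column below 0.026 m and horizontal distance between pin_tip and guide_mouth below 0.004 m and angle between the z axis of pin and the z axis of column, either way round below 0.06 rad and linear speed of each of pin, clamp below 0.01 m/s); the robot touches nothing.
It fails at once if The pin is forced: the contact forces between pin and column (tube, mast, guide and catch, whose squeeze alone is about 12 N) add up to more than 55 N (contact force between pin and column above 55 N).
It fails at once if The mast is forced against the pin: more than 25 N between the pin and the mast (contact force between pin and clamp above 25 N).
It fails at once if The jar is moved by more than 30 mm (distance of jar_center from where it was at the start of the episode above 0.03 m).
It fails at once if The remote control is moved by more than 30 mm (distance of remote from where it was at the start of the episode above 0.03 m).
It fails at once if The screwdriver is moved by more than 30 mm (distance of screwdriver from where it was at the start of the episode above 0.03 m).
It also fails if it takes over 72 s, if anything falls off the work surface, if the arm or the gripper's body presses on something with over 40 N, if the wrist force passes 120 N, or if a joint passes its speed limit or range.

## Working session

There is one attempt and no reset: what is moved stays moved. The work goes in short steps, Python scripts to look and compute and a shell command to move; the robot and the scene stay as the last step left them, time stands still between calls to the robot, and variables do not carry over. Pictures are saved under pics/ and viewed, and the job is handed in when it is done.

```bash
ls; mkdir -p pics; python3 - <<'E'
from cell import monitor, capture, camera_info
import cv2, numpy as np
print(monitor.state())
for n in ("side","top"):
    p,d=capture(n); cv2.imwrite(f"pics/{n}0.png",p); np.save(f"pics/{n}0_d.npy",d); print(n,camera_info(n))
E
```

```text
pics
{'time_s': 0.0, 'joint_positions': array([-1.37772708e+00,  9.18957042e-02,  1.23189054e+00, -3.98724829e-06,
        1.81982445e+00, -5.66934814e-02]), 'joint_velocities': array([0.00031381, 0.00091674, 0.00075599, 0.00077301, 0.00099592,
       0.0012721 ]), 'joint_efforts': array([ 2.31959239e-03, -4.58728051e+01, -4.18023133e+01,  1.67297112e-04,
        1.17231594e-02,  3.17134415e-06]), 'tcp_pos': array([ 148.25614754, -581.13108553,  247.1261642 ]), 'ee_rot': array([-3.11513012e+00, -3.91055159e-01,  2.21898260e-04]), 'force': array([-0.77264048, -0.60457932,  0.37588062]), 'torque': array([-0.02859731, -0.0201504 ,  0.02866082]), 'opening': 85.2479372749283}
side {'fov_y': 55.231445078767, 'cx': 282.30161906711993, 'cy': 203.46636087207943, 'rvec': array([ 2.47106156, -0.0340116 ,  0.02237542]), 'tvec': array([-470.21516129,   75.22762759,  912.13263944])}
top {'fov_y': 57.25741338133047, 'cx': 278.3914918070215, 'cy': 212.39291113877104, 'rvec': array([ 2.22941819, -2.16707916,  0.025652  ]), 'tvec': array([ 12.1916454 , 485.41515131, 887.65833047])}
```

View pics/side0.png

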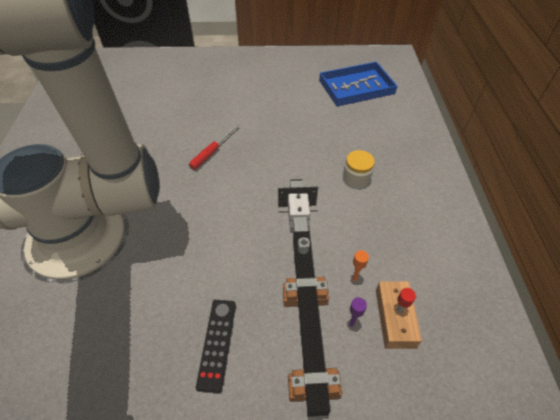

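View pics/top0.png

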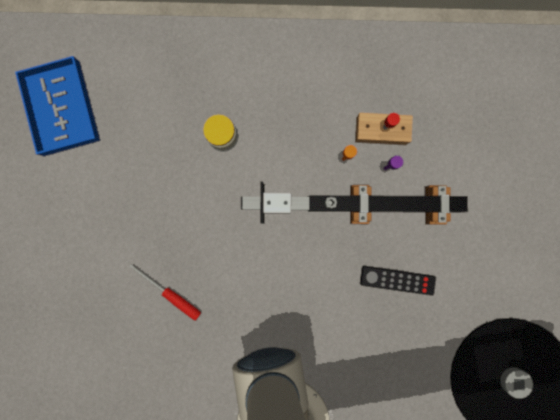

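Both views show the column lying along world y, with its open end at the left of the top view. In the top view the guide is near (331,203), the clamp near (277,203) and the red knob in the block near (392,120). The orange and purple decoys are at (349,152) and (396,162).

```bash
cat > h.py <<'E'
import cv2, numpy as np
from cell import camera_info
def cam(n):
    c=camera_info(n); R=cv2.Rodrigues(np.array(c['rvec']))[0]; t=np.array(c['tvec']); f=210/np.tan(np.radians(c['fov_y']/2))
    return R,t,f,c['cx'],c['cy']
def ray(n,u,v):
    R,t,f,cx,cy=cam(n); d=R.T@np.array([(u-cx)/f,(v-cy)/f,1]); return -R.T@t,d
def onz(n,u,v,z):
    o,d=ray(n,u,v); return o+d*(z-o[2])/d[2]
def proj(n,P):
    R,t,f,cx,cy=cam(n); q=R@np.array(P,float)+t; return f*q[0]/q[2]+cx,f*q[1]/q[2]+cy
def tri(u1,u2):
    A=np.zeros((3,3));b=np.zeros(3)
    for n,u in (("top",u1),("side",u2)):
        o,d=ray(n,*u); d/=np.linalg.norm(d); M=np.eye(3)-np.outer(d,d); A+=M; b+=M@o
    return np.linalg.solve(A,b)
E
python3 - <<'E'
from h import *
for n in("top","side"):
    im=cv2.imread(f"pics/{n}0.png"); hsv=cv2.cvtColor(im,cv2.COLOR_BGR2HSV)
    m=((hsv[...,0]<5)|(hsv[...,0]>175))&(hsv[...,1]>180)&(hsv[...,2]>90)
    k,l,s,c=cv2.connectedComponentsWithStats(m.astype(np.uint8))
    for i in range(1,k):
        if s[i,4]>60: print(n,s[i],c[i])
    # bright top face of guide
roi={'top':(310,180,355,225),'side':(285,220,325,265)}
for n,(a,b,c,d) in roi.items():
    im=cv2.imread(f"pics/{n}0.png")[b:d,a:c]
    cv2.imwrite(f"pics/{n}_g.png",cv2.resize(im,None,fx=12,fy=12,interpolation=cv2.INTER_NEAREST))
im=cv2.imread("pics/top0.png")[170:240,230:480]
cv2.imwrite("pics/top_col.png",cv2.resize(im,None,fx=3.2,fy=3.2,interpolation=cv2.INTER_CUBIC))
E
```

```text
top [386 114  13  12 119] [392.44537815 119.20168067]
top [163 289  37  31 401] [181.159601   303.52369077]
side [191 143  26  23 163] [203.04907975 154.3006135 ]
side [401 289  14  17 161] [407.16770186 295.47204969]
```

View pics/top_g.png

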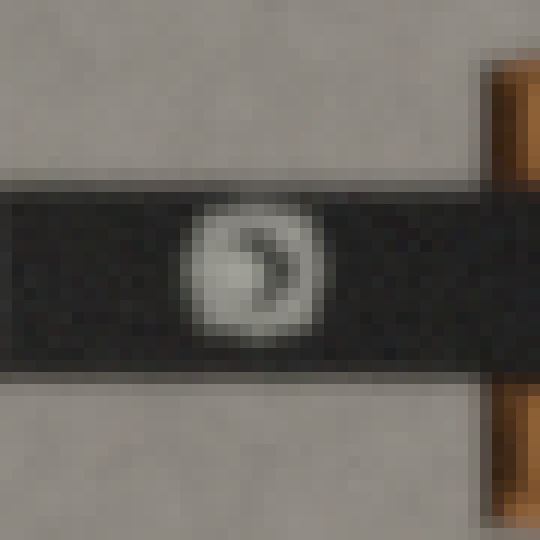

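View pics/side_g.png

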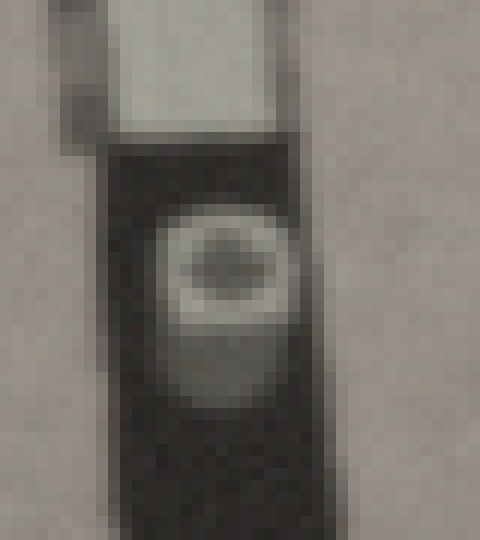

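View pics/top_col.png

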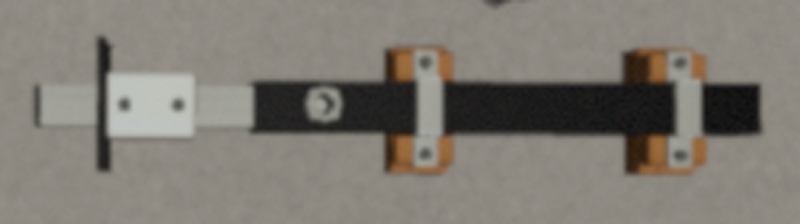

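```bash
python3 - <<'E'
from h import *
gt,gs=(331.1,202.1),(303.5,241.4)
print("guide top z93",onz("top",*gt,93),"side",onz("side",*gs,93),"tri",tri(gt,gs))
kt,ks=(392.4,119.2),(407.2,295.5)
print("knob top",onz("top",*kt,105),"side z93",onz("side",*ks,95),"tri",tri(kt,ks))
# column axis: black rows midpoints in top
im=cv2.imread("pics/top0.png"); g=im.max(2).astype(float)
pts=[]
for u in list(range(385,425,2)):
    col=g[180:226,u]; e=(np.where(col<75)[0]); # subpixel
    bg=np.median(g[175:185,u]); dk=col.min(); th=(bg+dk)/2
    i=np.where(col<th)[0]; a,b=i[0],i[-1]
    ea=a-1+(col[a-1]-th)/(col[a-1]-col[a]); eb=b+(th-col[b])/(col[b+1]-col[b])
    pts.append((u,180+(ea+eb)/2))
for u in list(range(313,322,2)):
    col=g[180:226,u]; bg=np.median(g[175:185,u]); th=(bg+col.min())/2
    i=np.where(col<th)[0]; a,b=i[0],i[-1]
    ea=a-1+(col[a-1]-th)/(col[a-1]-col[a]); eb=b+(th-col[b])/(col[b+1]-col[b])
    pts.append((u,180+(ea+eb)/2))
P=np.array([onz("top",u,v,60)[:2] for u,v in pts])
k=np.polyfit(P[:,1],P[:,0],1); print("x=",k,"resid",np.std(P[:,0]-np.polyval(k,P[:,1])))
print("tube end",onz("top",308.5,202.5,65))
# clamp bright
hs=im.astype(int); m=(g>165).astype(np.uint8); m[:, :255]=0
kk,l,s,c=cv2.connectedComponentsWithStats(m[150:250])
for i in range(1,kk):
    if s[i,4]>30: print(s[i],c[i])
# depth check
d=np.load("pics/top0_d.npy"); R,t,f,cx,cy=cam("top")
def pt(u,v):
    z=d[v,u]; q=np.array([(u-cx)/f*z,(v-cy)/f*z,z]); return R.T@(q-t)
print(pt(392,119),pt(277,203),pt(288,203),pt(326,203),pt(412,140),pt(362,116))
E
```

```text
guide top z93 [506.80293881 -85.51838202  93.        ] side [509.30474001 -86.32025137  93.        ] tri [508.12965237 -85.69320676  92.00750973]
knob top [ 683.01185956 -207.74284589  105.        ] side z93 [ 689.24847323 -208.26778972   95.        ] tri [ 686.48433024 -209.87843552   98.29290488]
x= [-2.20989630e-02  5.04786604e+02] resid 0.09047890705395213
tube end [506.376733   -39.78780222  65.        ]
[345   0  12   7  72] [350.5          2.61111111]
[264  43  27  20 486] [277.09259259  52.22633745]
[ 683.01039585 -206.51274534  106.39981543] [503.01051171  28.81457732  71.04381108] [503.66404316   4.97622823  71.24487671] [504.60545886 -74.83271962  92.96739801] [ 665.42508347 -284.94268648   -2.73679293] [ 707.43837347 -157.41230148   39.1485629 ]
```

Guide mouth comes out at about (507, -85.5) and the knob at about (685, -208). The column axis direction is (-0.022, 1). I'll turn the jaws across the column first, since the same yaw works for gripping the knob.

```bash
python3 -m jog '{"delta_pos":[[0,0,0],[0,0,0],[0,0,0],[0,0,0],[0,0,0],[0,0,0],[0,0,0],[0,0,0],[0,0,0],[0,0,0]],"delta_rot":[[0,0,-1],[0,0,-1],[0,0,-1],[0,0,-1],[0,0,-1],[0,0,-1],[0,0,-1],[0,0,-1],[0,0,-1],[0,0,-1]],"hand":[70,70,70,70,70,70,70,70,70,70]}' 30; python3 -m jog '{"delta_pos":[[0,0,0],[0,0,0],[0,0,0],[0,0,0]],"delta_rot":[[0,0,-1],[0,0,-1],[0,0,-0.83],[0,0,0]],"hand":[70,70,70,70]}'
```

```text
time_s: 1.1
tcp_pos: [148.3, -581.2, 247.6]
ee_rot: [-2.499, -1.902, -0.001]
force: [0.1, -0.1, 0.3]
opening: 70.1
time_s: 1.5
tcp_pos: [148.3, -581.2, 247.6]
ee_rot: [-2.195, -2.247, -0.001]
force: [-0.3, 0.2, 0.8]
opening: 70.4
```

```bash
for i in 1; do :; done; python3 -m jog '{"delta_pos":[[0.65,1,0],[0.65,1,0],[0.65,1,0],[0.65,1,0],[0.65,1,0],[0.65,1,0],[0.65,1,0],[0.65,1,0],[0.65,1,0],[0.65,1,0]],"delta_rot":[[0,0,0],[0,0,0],[0,0,0],[0,0,0],[0,0,0],[0,0,0],[0,0,0],[0,0,0],[0,0,0],[0,0,0]],"hand":[70,70,70,70,70,70,70,70,70,70]}'; python3 -m jog '{"delta_pos":[[0.65,1,0],[0.65,1,0],[0.65,1,0],[0.65,1,0],[0.65,1,0],[0.65,1,0],[0.65,1,0],[0.65,1,0],[0.65,1,0],[0.65,1,0]],"delta_rot":[[0,0,0],[0,0,0],[0,0,0],[0,0,0],[0,0,0],[0,0,0],[0,0,0],[0,0,0],[0,0,0],[0,0,0]],"hand":[70,70,70,70,70,70,70,70,70,70]}'
```

```text
time_s: 2.5
tcp_pos: [395.5, -412.4, 248.0]
ee_rot: [-2.199, -2.243, -0.0]
force: [0.4, -1.0, 0.0]
opening: 70.0
time_s: 3.5
tcp_pos: [641.7, -244.4, 247.8]
ee_rot: [-2.199, -2.243, 0.0]
force: [0.2, -1.4, 0.2]
opening: 69.9
```

```bash
python3 - <<'E'
from cell import monitor
import numpy as np
from scipy.spatial.transform import Rotation as Ro
s=monitor.state(); R=Ro.from_rotvec(s['ee_rot']).as_matrix(); print(s['tcp_pos'],R.round(4))
print("units",R.T@(np.array([685,-208.5,150])-s['tcp_pos'])/25)
E
```

```text
[ 641.73118693 -244.35502209  247.75533187] [[-1.980e-02  9.998e-01 -7.000e-04]
 [ 9.998e-01  1.980e-02  3.000e-04]
 [ 3.000e-04 -7.000e-04 -1.000e+00]]
units [1.39852804 1.7615362  3.90938791]
```

```bash
python3 -m jog '{"delta_pos":[[0.7,0.88,0],[0.69,0.87,0.9],[0,0,1],[0,0,1],[0,0,1],[0,0,0],[0,0,0]],"delta_rot":[[0,0,0],[0,0,0],[0,0,0],[0,0,0],[0,0,0],[0,0,0],[0,0,0]],"hand":[70,70,70,70,70,70,70]}'; python3 - <<'E'
from cell import capture
import cv2
for n in("side","top"):
    p,d=capture(n); cv2.imwrite(f"pics/{n}1.png",p)
p=cv2.imread("pics/side1.png"); cv2.imwrite("pics/s1c.png",cv2.resize(p[180:360,330:490],None,fx=3.3,fy=3.3))
E
```

```text
time_s: 4.2
tcp_pos: [683.5, -209.4, 150.4]
ee_rot: [-2.197, -2.244, 0.001]
force: [-0.5, 0.1, 1.3]
opening: 70.0
```

View pics/s1c.png

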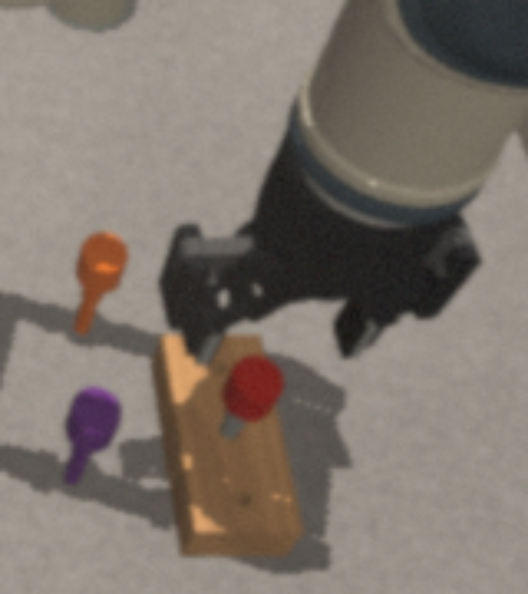

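The open fingers straddle the red knob (crop 253,388) and the decoys are clear of them. Going down and gripping.

```bash
python3 -m jog '{"delta_pos":[[0,0,0.7],[0,0,0.7],[0,0,0.6],[0,0,0.38],[0,0,0]],"delta_rot":[[0,0,0],[0,0,0],[0,0,0],[0,0,0],[0,0,0]],"hand":[60,60,60,60,60]}' 30;  python3 -m jog '{"delta_pos":[[0,0,0],[0,0,0],[0,0,0],[0,0,0],[0,0,0],[0,0,0],[0,0,0],[0,0,0]],"delta_rot":[[0,0,0],[0,0,0],[0,0,0],[0,0,0],[0,0,0],[0,0,0],[0,0,0],[0,0,0]],"hand":[45,35,30,26,26,26,26,26]}' 30
```

```text
time_s: 4.8
tcp_pos: [682.8, -209.2, 88.5]
ee_rot: [-2.194, -2.244, 0.003]
force: [0.5, 0.0, -0.0]
opening: 59.9
time_s: 5.6
tcp_pos: [684.4, -209.6, 92.5]
ee_rot: [2.195, 2.245, 0.002]
force: [1.2, -0.7, 5.6]
opening: 27.5
```

```bash
python3 -m jog '{"delta_pos":[[0,0,-0.3],[0,0,-0.5],[0,0,-0.6],[0,0,-0.6],[0,0,-0.7],[0,0,-0.8],[0,0,-0.8],[0,0,-0.5],[0,0,0],[0,0,0]],"delta_rot":[[0,0,0],[0,0,0],[0,0,0],[0,0,0],[0,0,0],[0,0,0],[0,0,0],[0,0,0],[0,0,0],[0,0,0]],"hand":[26,26,26,26,26,26,26,26,26,26]}'; python3 - <<'E'
from cell import capture,monitor
import cv2
for n in("side","top"):
    p,d=capture(n); cv2.imwrite(f"pics/{n}2.png",p)
    for i in range(1): print(monitor.state()['tcp_pos'])
p=cv2.imread("pics/side2.png"); cv2.imwrite("pics/s2c.png",cv2.resize(p[180:360,330:490],None,fx=3.3,fy=3.3))
E
```

```text
time_s: 6.6
tcp_pos: [683.7, -209.5, 210.9]
ee_rot: [-2.196, -2.246, 0.0]
force: [-0.3, 0.0, -1.5]
opening: 27.2
[ 683.4322923  -209.38401159  209.86359756]
[ 683.34268031 -209.34236196  209.36924255]
```

View pics/s2c.png

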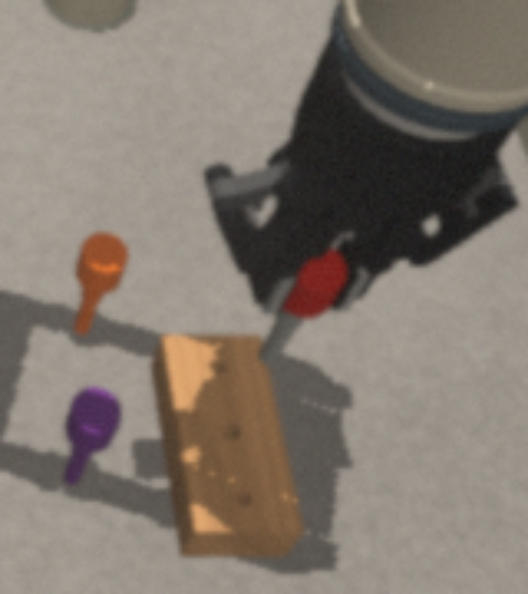

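View pics/top2.png

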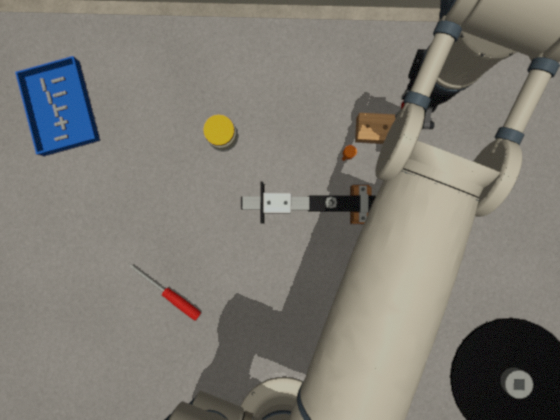

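```bash
python3 -m jog '{"delta_pos":[[0.6,-0.8,0],[0.63,-0.87,0],[0.63,-0.87,0],[0.63,-0.87,0],[0.63,-0.87,0],[0.63,-0.87,0],[0.63,-0.87,0],[0.63,-0.87,0],[0.05,-0.07,0],[0,0,0]],"delta_rot":[[0,0,0],[0,0,0],[0,0,0],[0,0,0],[0,0,0],[0,0,0],[0,0,0],[0,0,0],[0,0,0],[0,0,0]],"hand":[26,26,26,26,26,26,26,26,26,26]}'; python3 - <<'E'
from cell import capture,monitor
import cv2
p,d=capture("side"); cv2.imwrite("pics/side3.png",p)
s=monitor.state();print(s['tcp_pos'],s['ee_rot'])
cv2.imwrite("pics/s3c.png",cv2.resize(p[130:270,240:370],None,fx=4.2,fy=4.2,interpolation=cv2.INTER_CUBIC))
p,d=capture("top"); cv2.imwrite("pics/top3.png",p)
E
```

```text
time_s: 7.7
tcp_pos: [506.7, -86.7, 210.7]
ee_rot: [-2.196, -2.247, 0.001]
force: [-0.8, -0.4, -0.1]
opening: 27.2
[507.07754418 -87.09631039 210.68855456] [-2.19597345e+00 -2.24623042e+00  6.79064019e-04]
```

View pics/s3c.png

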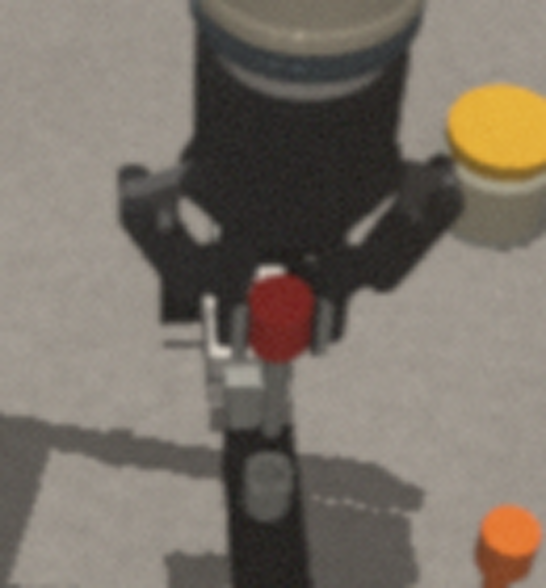

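View pics/top3.png

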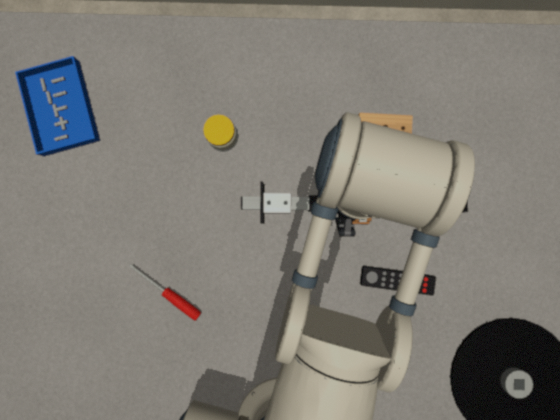

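```bash
python3 - <<'E'
from h import *
from cell import monitor
im=cv2.imread("pics/side3.png"); hsv=cv2.cvtColor(im,cv2.COLOR_BGR2HSV)
m=((hsv[...,0]<6)|(hsv[...,0]>174))&(hsv[...,1]>150)&(hsv[...,2]>60); m[:190]=0;m[220:]=0;m[:,:285]=0;m[:,330:]=0
v,u=np.where(m); print("knob",u.min(),u.max(),v.min(),v.max(),u.mean(),v.mean())
cv2.imwrite("pics/s3t.png",cv2.resize(im[190:260,280:330],None,fx=8,fy=8,interpolation=cv2.INTER_NEAREST))
print("proj tcp-based: knob c",proj("side",[507,-87,212.7]),"tip",proj("side",[507,-87,129.5]),"guide from top est",proj("side",[507.5,-85.7,93]))
print(onz("side",u.mean(),v.mean(),212.7))
E
```

```text
knob 299 314 195 215 306.5021097046413 204.9704641350211
proj tcp-based: knob c (np.float64(305.5554674145394), np.float64(204.40253351020593)) tip (np.float64(303.2546163293974), np.float64(231.29997909027873)) guide from top est (np.float64(302.57481154146564), np.float64(241.1567535151733))
[508.57497052 -88.3057661  212.7       ]
```

View pics/s3t.png

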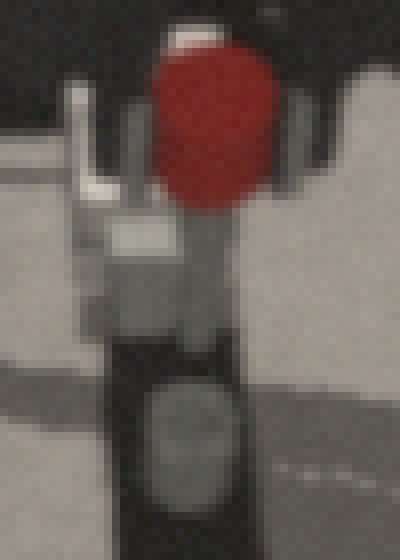

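```bash
python3 -m jog '{"delta_pos":[[0.09,0,0.4],[0,0,0.4],[0,0,0.3],[0,0,0],[0,0,0]],"delta_rot":[[0,0,0],[0,0,0],[0,0,0],[0,0,0],[0,0,0]],"hand":[26,26,26,26,26]}'; python3 - <<'E'
from cell import capture,monitor
import cv2
p,d=capture("side"); cv2.imwrite("pics/side4.png",p)
s=monitor.state();print(s['tcp_pos'],s['force'])
cv2.imwrite("pics/s4t.png",cv2.resize(p[190:260,280:330],None,fx=8,fy=8,interpolation=cv2.INTER_NEAREST))
from h import *
x,y,z=s['tcp_pos']
print(proj("side",[x,y,z-81]), proj("side",[x,y+1,z-81]), proj("side",[507.5,-85.7,93]))
E
```

```text
time_s: 8.3
tcp_pos: [506.8, -84.7, 183.2]
ee_rot: [-2.196, -2.246, 0.001]
force: [-0.4, -0.5, -1.0]
opening: 26.9
[507.03731224 -84.74877749 183.82959429] [ 0.34259429  0.06556257 -0.82768503]
(np.float64(302.54603424356714), np.float64(238.02509249572984)) (np.float64(302.51487798650317), np.float64(237.60100285686883)) (np.float64(302.57481154146564), np.float64(241.1567535151733))
```

View pics/s4t.png

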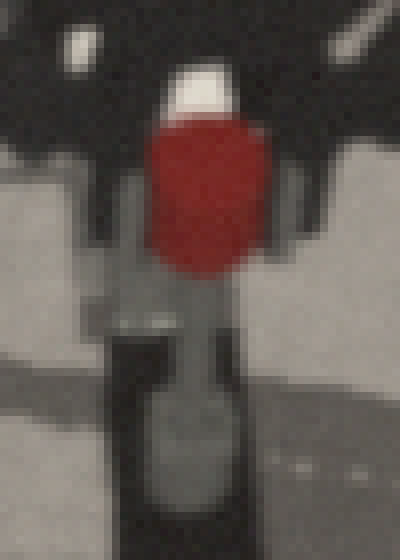

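```bash
python3 - <<'E'
import cv2,numpy as np
p=cv2.imread("pics/side4.png")[190:260,280:330].astype(float)
q=np.clip((p-20)*2.2,0,255).astype(np.uint8)
cv2.imwrite("pics/s4e.png",cv2.resize(q,None,fx=8,fy=8,interpolation=cv2.INTER_CUBIC))
g=cv2.imread("pics/side4.png").mean(2)
for r in (230,232,234,236,238,240,242,244,246,248): print(r,g[r,294:316].astype(int))
E
```

```text
230 [ 95 117 105 100 109 128 132 118  96  85  88  88  83  80  83 106 134 146
 150 151 150 148]
232 [ 52  54  58  58  54  54  45  60  72  84  85  85  68  49  47  77 122 144
 152 150 149 145]
234 [ 42  39  39  37  33  36  38  57  78  85  89  83  72  45  40  65 112 144
 151 148 144 145]
236 [ 43  38  37  41  37  36  40  54  78  86  88  85  69  47  37  58  98 127
 135 136 136 140]
238 [41 40 33 39 40 54 64 77 81 85 88 82 75 69 52 44 59 83 88 90 88 94]
240 [38 33 32 43 63 86 92 89 86 85 86 87 91 91 78 59 59 77 84 87 90 88]
242 [38 38 36 42 68 85 86 81 86 89 86 80 79 81 87 76 59 70 86 88 91 90]
244 [45 38 40 46 69 87 92 89 83 86 85 86 87 87 87 70 52 67 87 90 88 86]
246 [45 37 42 46 65 85 96 95 94 94 91 92 93 92 87 64 49 62 83 93 97 88]
248 [54 34 38 45 64 80 83 87 86 87 86 89 85 80 68 46 40 57 81 92 93 93]
```

View pics/s4e.png

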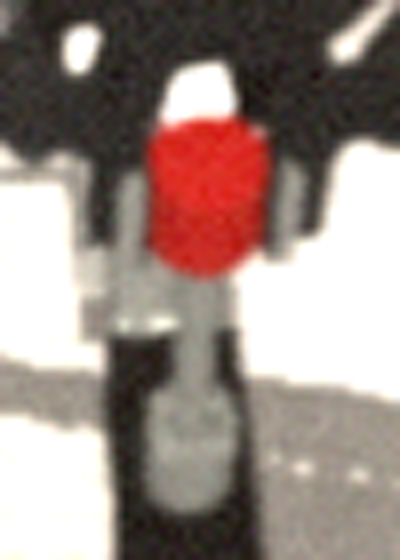

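```bash
python3 - <<'E'
from h import *
for f in("side3","side4"):
    im=cv2.imread(f"pics/{f}.png"); hsv=cv2.cvtColor(im,cv2.COLOR_BGR2HSV)
    m=((hsv[...,0]<6)|(hsv[...,0]>174))&(hsv[...,1]>150)&(hsv[...,2]>60); m[:190]=0;m[230:]=0;m[:,:285]=0;m[:,330:]=0
    v,u=np.where(m); print("knob",u.min(),u.max(),v.min(),v.max(),u.mean(),v.mean())
# model silhouette centroid of knob: cylinder r14, h28
def sil(c):
    P=[proj("side",[c[0]+14*np.cos(a),c[1]+14*np.sin(a),c[2]+dz]) for a in np.linspace(0,6.28,60) for dz in(-14,14)]
    h=cv2.convexHull(np.array(P,np.float32)); M=cv2.moments(h); return M['m10']/M['m00'],M['m01']/M['m00'],h[:,0,1].min(),h[:,0,1].max()
print(sil([507,-87,212.7])); print(sil([507,-84.75,185.6]))
m=[proj("side",[507.5+11.5*np.cos(a),-85.7+11.5*np.sin(a),93]) for a in np.linspace(0,6.28,60)]
m=np.array(m); print("mouth",m.min(0),m.max(0))
g=cv2.imread("pics/side0.png").mean(2)
print(g[232:258,302].astype(int),g[232:258,303].astype(int),g[232:258,304].astype(int))
E
```

```text
knob 299 314 195 215 306.5021097046413 204.9704641350211
knob 299 312 205 223 305.42410714285717 213.62053571428572
(305.57438857996806, 204.30158442835491, np.float32(193.16159), np.float32(215.5786))
(304.6973438193104, 212.6070814910327, np.float32(201.83774), np.float32(223.50441))
mouth [296.79411022 236.33923441] [308.35335222 246.06752363]
[ 51  43  40  40  52  91 132 122 102  88  82  91 116 136 133 103  84  83
  82  83  81  75  50  41  45  38] [ 52  39  44  44  56  96 133 112  93  86  84  85 100 131 136 101  83  82
  84  85  83  76  54  44  45  47] [ 52  43  47  43  55  95 138 117  96  86  79  88  99 129 136 102  88  82
  84  84  85  74  51  44  42  40]
```

```bash
python3 -m jog '{"delta_pos":[[0,0,0.2],[0,0,0.2],[0,0,0.15],[0,0,0]],"delta_rot":[[0,0,0],[0,0,0],[0,0,0],[0,0,0]],"hand":[26,26,26,26]}';python3 -m jog '{"delta_pos":[[0,0,0.15],[0,0,0.15],[0,0,0]],"delta_rot":[[0,0,0],[0,0,0],[0,0,0]],"hand":[26,26,26]}'
```

```text
time_s: 8.75
tcp_pos: [506.8, -84.8, 169.2]
ee_rot: [-2.196, -2.246, 0.001]
force: [0.9, -0.9, -1.1]
opening: 27.1
time_s: 9.05
tcp_pos: [506.8, -84.8, 161.8]
ee_rot: [-2.196, -2.246, 0.001]
force: [1.7, -0.9, -1.6]
opening: 27.4
```

```bash
python3 -m jog '{"delta_pos":[[0,0,0.15],[0,0,0.15],[0,0,0.1],[0,0,0]],"delta_rot":[[0,0,0],[0,0,0],[0,0,0],[0,0,0]],"hand":[26,26,26,26]}';python3 - <<'E'
from cell import capture,monitor
import cv2
p,d=capture("side"); cv2.imwrite("pics/side5.png",p)
s=monitor.state();print(s['tcp_pos'],s['force'],s['torque'])
cv2.imwrite("pics/s5t.png",cv2.resize(p[180:260,270:340],None,fx=7,fy=7,interpolation=cv2.INTER_CUBIC))
E
```

```text
time_s: 9.45
tcp_pos: [506.9, -84.8, 152.0]
ee_rot: [-2.196, -2.246, 0.001]
force: [1.6, -1.5, -1.4]
opening: 27.3
[506.89085405 -84.78140673 152.19404608] [ 1.2900449  -1.17650404 -1.57393014] [-0.26759096 -0.28392822 -0.00648775]
```

View pics/s5t.png

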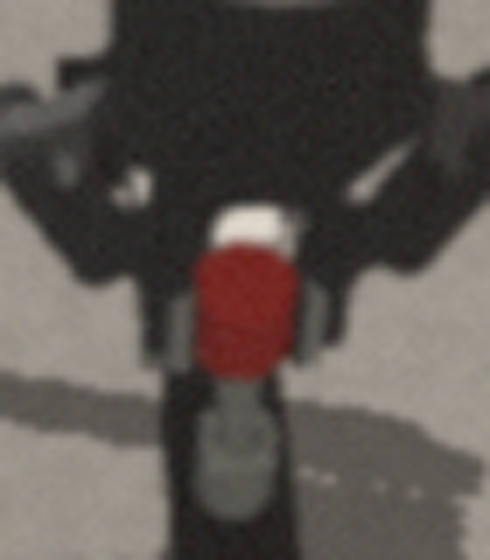

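The pin's shaft runs into the guide, which shows at crop (237,450), and the forces are under 2 N. I'll lower it to just above the mast and release.

```bash
python3 -m jog '{"delta_pos":[[0,0,0.12],[0,0,0.12],[0,0,0.06],[0,0,0]],"delta_rot":[[0,0,0],[0,0,0],[0,0,0],[0,0,0]],"hand":[26,26,26,26]}'; python3 -m jog '{"delta_pos":[[0,0,0],[0,0,0],[0,0,0],[0,0,0],[0,0,0],[0,0,0]],"delta_rot":[[0,0,0],[0,0,0],[0,0,0],[0,0,0],[0,0,0],[0,0,0]],"hand":[29,32,36,44,55,65]}'
```

```text
time_s: 9.9
tcp_pos: [506.9, -84.8, 144.6]
ee_rot: [-2.196, -2.246, 0.0]
force: [1.5, -1.9, -1.2]
opening: 27.1
time_s: 10.5
tcp_pos: [507.0, -84.6, 145.1]
ee_rot: [-2.196, -2.246, -0.0]
force: [0.2, -0.4, -0.9]
opening: 64.9
```

Now lift clear and look.

```bash
python3 -m jog '{"delta_pos":[[0,0,-0.6],[0,0,-1],[0,0,-1],[0,0,-0.6],[1,0,0],[1,0,0],[1,0,0],[1,0,0],[0.4,0,0],[0,0,0]],"delta_rot":[[0,0,0],[0,0,0],[0,0,0],[0,0,0],[0,0,0],[0,0,0],[0,0,0],[0,0,0],[0,0,0],[0,0,0]],"hand":[70,70,70,70,70,70,70,70,70,70]}'; python3 - <<'E'
from cell import capture,monitor
import cv2,numpy as np
from h import *
p,d=capture("side"); cv2.imwrite("pics/side6.png",p)
t,d=capture("top"); cv2.imwrite("pics/top6.png",t)
s=monitor.state();print(s['tcp_pos'],s['force'])
a=cv2.resize(p[140:270,250:380],None,fx=4,fy=4,interpolation=cv2.INTER_CUBIC)
cv2.imwrite("pics/s6.png",a)
def sil(c):
    P=[proj("side",[c[0]+14*np.cos(a),c[1]+14*np.sin(a),c[2]+dz]) for a in np.linspace(0,6.28,60) for dz in(-14,14)]
    h=np.array(P); return h.min(0),h.max(0)
print("knob expected on mast",sil([507.5,-86,144.5]))
hsv=cv2.cvtColor(p,cv2.COLOR_BGR2HSV)
m=((hsv[...,0]<6)|(hsv[...,0]>174))&(hsv[...,1]>150)&(hsv[...,2]>60); m[:190]=0;m[270:]=0;m[:,:285]=0;m[:,330:]=0
v,u=np.where(m); print("knob",u.min(),u.max(),v.min(),v.max())
for z in (71.5,):
  print("clamp", onz("top",277.1,202.2,z))
E
```

```text
time_s: 11.5
tcp_pos: [504.5, 26.1, 225.4]
ee_rot: [2.194, 2.248, 0.0]
force: [0.1, 0.2, 0.2]
opening: 69.8
[504.55869174  24.70003507 225.185395  ] [ 0.54444899 -0.21105965 -0.40097553]
knob expected on mast (array([296.19993592, 215.98330553]), array([311.76743591, 236.66916915]))
knob 299 312 218 235
clamp [504.72564774  28.64033931  71.5       ]
```

View pics/s6.png

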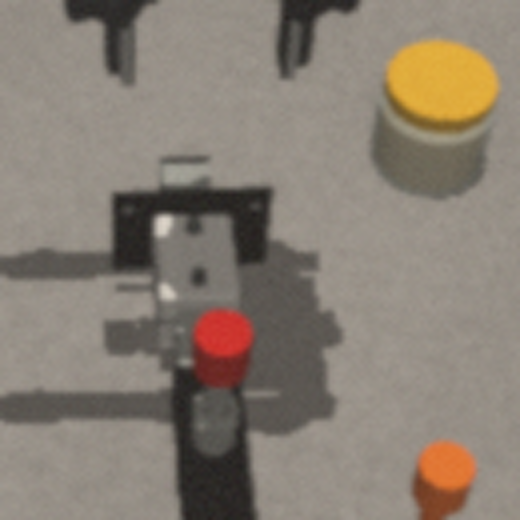

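View pics/top6.png

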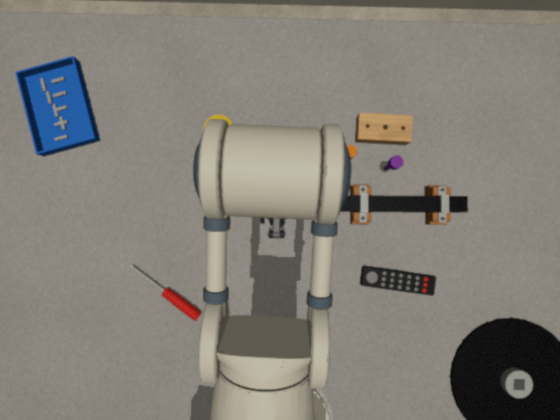

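The pin stands upright in the guide, with the knob at side pixels 299–312 × 218–235, which fits the tip resting on the mast. The gripper is already over the clamp, so I'll descend.

```bash
python3 -m jog '{"delta_pos":[[0.1,0,0.9],[0,0,1],[0,0,1],[0,0,1],[0,0,1],[0,0,0.8],[0,0,0.6],[0,0,0.35],[0,0,0],[0,0,0]],"delta_rot":[[0,0,0],[0,0,0],[0,0,0],[0,0,0],[0,0,0],[0,0,0],[0,0,0],[0,0,0],[0,0,0],[0,0,0]],"hand":[70,70,70,70,70,70,70,70,70,70]}' 25; python3 -m jog '{"delta_pos":[[0,0,0],[0,0,0],[0,0,0],[0,0,0],[0,0,0],[0,0,0],[0,0,0]],"delta_rot":[[0,0,0],[0,0,0],[0,0,0],[0,0,0],[0,0,0],[0,0,0],[0,0,0]],"hand":[60,52,48,46,44,42,42]}' 25
```

```text
time_s: 12.6
tcp_pos: [504.9, 27.5, 59.6]
ee_rot: [2.196, 2.245, 0.001]
force: [0.6, -0.0, 0.1]
opening: 69.9
time_s: 13.3
tcp_pos: [505.6, 27.8, 59.6]
ee_rot: [2.195, 2.245, 0.004]
force: [4.9, 0.5, 0.8]
opening: 43.4
```

```bash
cat > chk.py <<'E'
import sys
from cell import monitor
s=monitor.state(); f=s['force']; print(s['time_s'].__round__(2),s['tcp_pos'].round(1),f.round(1),flush=True)
sys.exit(1 if abs(f[1])>7.5 else 0)
E
python3 -m jog '{"delta_pos":[[0,0.03,0],[0.03,0,0],[0.03,0,0],[0.03,0,0],[0.03,0,0]],"delta_rot":[[0,0,0],[0,0,0],[0,0,0],[0,0,0],[0,0,0]],"hand":[42,42,42,42,42]}' | head -2; python3 chk.py && python3 -m jog '{"delta_pos":[[0.03,0,0],[0.03,0,0],[0.03,0,0],[0.03,0,0]],"delta_rot":[[0,0,0],[0,0,0],[0,0,0],[0,0,0]],"hand":[42,42,42,42]}' |head -1; python3 chk.py && python3 -m jog '{"delta_pos":[[0.03,0,0],[0.03,0,0],[0.03,0,0],[0.03,0,0]],"delta_rot":[[0,0,0],[0,0,0],[0,0,0],[0,0,0]],"hand":[42,42,42,42]}' |head -1; python3 chk.py
```

```text
time_s: 13.8
tcp_pos: [505.6, 30.1, 59.6]
13.8 [505.6  30.1  59.6] [ 1.1 -5.   5.5]
time_s: 14.2
14.2 [505.5  33.1  59.6] [ 1.2 -4.2  5.6]
time_s: 14.6
14.6 [505.4  36.1  59.6] [ 1.2 -3.5  5.6]
```

```bash
python3 -m jog '{"delta_pos":[[0.03,0,0],[0.03,0,0],[0.03,0,0],[0.03,0,0]],"delta_rot":[[0,0,0],[0,0,0],[0,0,0],[0,0,0]],"hand":[42,42,42,42]}' >/dev/null; python3 chk.py && python3 -m jog '{"delta_pos":[[0.03,0,0],[0.03,0,0],[0.03,0,0],[0.03,0,0]],"delta_rot":[[0,0,0],[0,0,0],[0,0,0],[0,0,0]],"hand":[42,42,42,42]}' >/dev/null && python3 chk.py && python3 -m jog '{"delta_pos":[[0.03,0,0],[0.03,0,0],[0.03,0,0],[0.03,0,0]],"delta_rot":[[0,0,0],[0,0,0],[0,0,0],[0,0,0]],"hand":[42,42,42,42]}' >/dev/null && python3 chk.py && python3 -m jog '{"delta_pos":[[0.03,0,0],[0.03,0,0],[0.03,0,0],[0.03,0,0]],"delta_rot":[[0,0,0],[0,0,0],[0,0,0],[0,0,0]],"hand":[42,42,42,42]}' >/dev/null && python3 chk.py && python3 -m jog '{"delta_pos":[[0.03,0,0],[0.03,0,0],[0.03,0,0],[0.03,0,0]],"delta_rot":[[0,0,0],[0,0,0],[0,0,0],[0,0,0]],"hand":[42,42,42,42]}' >/dev/null && python3 chk.py
```

```text
15.0 [505.4  39.1  59.6] [ 0.7 -4.   4.6]
15.4 [505.3  42.1  59.6] [ 1.1 -3.8  5.6]
15.8 [505.2  45.1  59.6] [ 0.5 -4.6  5. ]
16.2 [505.2  48.1  59.6] [ 1.6 -3.9  5.1]
16.6 [505.1  51.1  59.6] [ 0.8 -3.3  6.1]
```

```bash
python3 -m jog '{"delta_pos":[[0.03,0,0],[0.03,0,0],[0.03,0,0],[0.03,0,0]],"delta_rot":[[0,0,0],[0,0,0],[0,0,0],[0,0,0]],"hand":[42,42,42,42]}' >/dev/null; python3 chk.py && python3 -m jog '{"delta_pos":[[0.03,0,0],[0.03,0,0],[0.03,0,0],[0.03,0,0]],"delta_rot":[[0,0,0],[0,0,0],[0,0,0],[0,0,0]],"hand":[42,42,42,42]}' >/dev/null && python3 chk.py && python3 -m jog '{"delta_pos":[[0.03,0,0],[0.03,0,0],[0.03,0,0],[0.03,0,0]],"delta_rot":[[0,0,0],[0,0,0],[0,0,0],[0,0,0]],"hand":[42,42,42,42]}' >/dev/null && python3 chk.py && python3 -m jog '{"delta_pos":[[0.03,0,0],[0.03,0,0],[0.03,0,0],[0.03,0,0]],"delta_rot":[[0,0,0],[0,0,0],[0,0,0],[0,0,0]],"hand":[42,42,42,42]}' >/dev/null && python3 chk.py && python3 -m jog '{"delta_pos":[[0.03,0,0],[0.03,0,0],[0.03,0,0],[0.03,0,0]],"delta_rot":[[0,0,0],[0,0,0],[0,0,0],[0,0,0]],"hand":[42,42,42,42]}' >/dev/null && python3 chk.py; python3 - <<'E'
from cell import capture
import cv2,numpy as np
p,d=capture("side"); cv2.imwrite("pics/side7.png",p)
hsv=cv2.cvtColor(p,cv2.COLOR_BGR2HSV)
m=((hsv[...,0]<6)|(hsv[...,0]>174))&(hsv[...,1]>150)&(hsv[...,2]>60); m[:190]=0;m[270:]=0;m[:,:285]=0;m[:,330:]=0
v,u=np.where(m); print("knob",u.min(),u.max(),v.min(),v.max())
E
```

```text
17.0 [505.   54.1  59.6] [ 0.9 -4.4  5.5]
17.4 [504.9  57.1  59.6] [ 2.5 -3.9  5.4]
17.8 [504.8  60.1  59.6] [ 1.2 -4.3  5.8]
18.2 [504.8  63.1  59.6] [ 1.2 -3.   5.5]
18.6 [504.7  66.1  59.6] [ 1.  -4.9  5.4]
knob 299 312 219 237
```

```bash
python3 -m jog '{"delta_pos":[[0.03,0,0],[0.03,0,0],[0.03,0,0],[0.03,0,0]],"delta_rot":[[0,0,0],[0,0,0],[0,0,0],[0,0,0]],"hand":[42,42,42,42]}' >/dev/null; python3 chk.py && python3 -m jog '{"delta_pos":[[0.03,0,0],[0.03,0,0],[0.03,0,0],[0.03,0,0]],"delta_rot":[[0,0,0],[0,0,0],[0,0,0],[0,0,0]],"hand":[42,42,42,42]}' >/dev/null && python3 chk.py && python3 -m jog '{"delta_pos":[[0.03,0,0],[0.03,0,0],[0.03,0,0],[0.03,0,0]],"delta_rot":[[0,0,0],[0,0,0],[0,0,0],[0,0,0]],"hand":[42,42,42,42]}' >/dev/null && python3 chk.py && python3 -m jog '{"delta_pos":[[0.03,0,0],[0.03,0,0],[0.03,0,0],[0.03,0,0]],"delta_rot":[[0,0,0],[0,0,0],[0,0,0],[0,0,0]],"hand":[42,42,42,42]}' >/dev/null && python3 chk.py ; python3 - <<'E'
from cell import capture
import cv2,numpy as np
p,d=capture("side"); cv2.imwrite("pics/side8.png",p)
hsv=cv2.cvtColor(p,cv2.COLOR_BGR2HSV)
m=((hsv[...,0]<6)|(hsv[...,0]>174))&(hsv[...,1]>150)&(hsv[...,2]>60); m[:190]=0;m[270:]=0;m[:,:285]=0;m[:,330:]=0
v,u=np.where(m); print("knob",u.min(),u.max(),v.min(),v.max())
cv2.imwrite("pics/s8.png",cv2.resize(p[140:270,250:380],None,fx=4,fy=4,interpolation=cv2.INTER_CUBIC))
E
```

```text
19.05 [504.6  69.2  59.6] [ 0.4 -4.   5.8]
19.45 [504.6  72.   59.6] [ 0.3 -5.5  6.7]
19.85 [504.6  72.7  59.6] [  0.8 -14.9   6.7]
knob 298 312 223 240
```

View pics/s8.png

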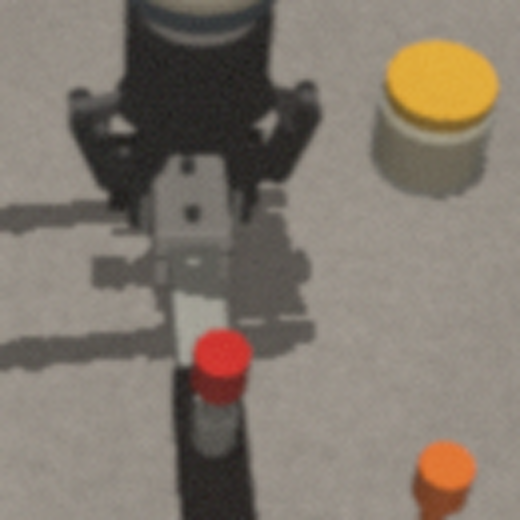

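The pin has dropped: the knob went from v 218–235 to 223–240, and the mast is blocked at y = 72.7 with about 15 N. I'll relax the pull and centre the hole.

```bash
python3 -m jog '{"delta_pos":[[-0.05,0,0],[-0.04,0,0],[0,0,0]],"delta_rot":[[0,0,0],[0,0,0],[0,0,0]],"hand":[42,42,42]}'
```

```text
time_s: 20.2
tcp_pos: [504.5, 72.4, 59.6]
ee_rot: [2.196, 2.244, -0.001]
force: [0.3, -4.4, 5.3]
opening: 43.5
```

```bash
python3 -m jog '{"delta_pos":[[-0.04,0,0],[-0.03,0,0],[0,0,0]],"delta_rot":[[0,0,0],[0,0,0],[0,0,0]],"hand":[42,42,42]}'
```

```text
time_s: 20.5
tcp_pos: [504.6, 72.0, 59.6]
ee_rot: [2.196, 2.246, 0.002]
force: [1.3, 0.3, 5.6]
opening: 43.8
```

```bash
python3 -m jog '{"delta_pos":[[-0.03,0,0],[-0.03,0,0],[0,0,0]],"delta_rot":[[0,0,0],[0,0,0],[0,0,0]],"hand":[42,42,42]}'
```

```text
time_s: 20.8
tcp_pos: [504.6, 71.3, 59.6]
ee_rot: [-2.196, -2.246, -0.004]
force: [0.3, 3.7, 4.8]
opening: 43.5
```

```bash
python3 -m jog '{"delta_pos":[[0,0,0],[0,0,0],[0,0,0],[0,0,0],[0,0,0],[0,0,-1],[0,0,-1],[0,0,-1],[0,0,-1],[0,0,-1]],"delta_rot":[[0,0,0],[0,0,0],[0,0,0],[0,0,0],[0,0,0],[0,0,0],[0,0,0],[0,0,0],[0,0,0],[0,0,0]],"hand":[45,48,54,62,70,70,70,70,70,70]}'; python3 -m jog '{"delta_pos":[[0,0,-1],[0,0,-0.5],[0,0,0],[0,0,0]],"delta_rot":[[0,0,0],[0,0,0],[0,0,0],[0,0,0]],"hand":[60,40,20,0]}';  python3 - <<'E'
from cell import capture,monitor
from h import *
p,d=capture("side"); cv2.imwrite("pics/side9.png",p)
s=monitor.state();R=cv2.Rodrigues(s['ee_rot'])[0];print(s['tcp_pos'],s['force'],s['opening'])
hsv=cv2.cvtColor(p,cv2.COLOR_BGR2HSV)
m=((hsv[...,0]<6)|(hsv[...,0]>174))&(hsv[...,1]>150)&(hsv[...,2]>60); m[:190]=0;m[270:]=0;m[:,:285]=0;m[:,330:]=0
v,u=np.where(m); print("knob",u.min(),u.max(),v.min(),v.max())
print("to above knob", R.T@(np.array([507.2,-86,176])-s['tcp_pos'])/25)
cv2.imwrite("pics/s9.png",cv2.resize(p[140:270,250:380],None,fx=4,fy=4,interpolation=cv2.INTER_CUBIC))
E
```

```text
time_s: 21.8
tcp_pos: [504.0, 70.3, 184.7]
ee_rot: [-2.196, -2.246, 0.0]
force: [0.7, -0.1, -0.8]
opening: 70.0
time_s: 22.2
tcp_pos: [504.0, 70.3, 220.2]
ee_rot: [-2.196, -2.246, 0.001]
force: [-0.7, 1.0, -0.9]
opening: 16.5
[503.7760528   70.2587451  219.51441224] [-0.37947215 -0.61831127  0.35139014] 9.212801561800728
knob 299 312 222 239
to above knob [-6.25157535e+00  5.37152015e-04  1.74156310e+00]
```

View pics/s9.png

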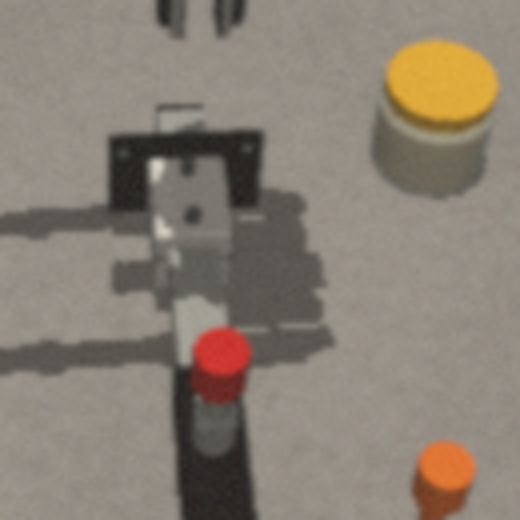

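```bash
python3 -m jog '{"delta_pos":[[-0.8,0,0],[-0.9,0,0],[-0.9,0,0],[-0.9,0,0],[-0.9,0,0],[-0.9,0,0],[-0.9,0,0.5],[-0.05,0,0.7],[0,0,0.54],[0,0,0]],"delta_rot":[[0,0,0],[0,0,0],[0,0,0],[0,0,0],[0,0,0],[0,0,0],[0,0,0],[0,0,0],[0,0,0],[0,0,0]],"hand":[0,0,0,0,0,0,0,0,0,0]}' 40; python3 - <<'E'
from cell import capture,monitor
from h import *
p,d=capture("side"); cv2.imwrite("pics/side10.png",p)
s=monitor.state();print(s['tcp_pos'],s['force'],s['opening'])
cv2.imwrite("pics/s10.png",cv2.resize(p[180:260,270:340],None,fx=7,fy=7,interpolation=cv2.INTER_CUBIC))
E
```

```text
time_s: 23.25
tcp_pos: [506.3, -85.4, 173.8]
ee_rot: [-2.192, -2.242, 0.005]
force: [-0.8, 0.4, 0.1]
opening: 0.1
[506.86238651 -85.3506129  175.64450253] [-0.53038369 -0.14105962  0.76095671] -0.0022081398796835786
```

View pics/s10.png

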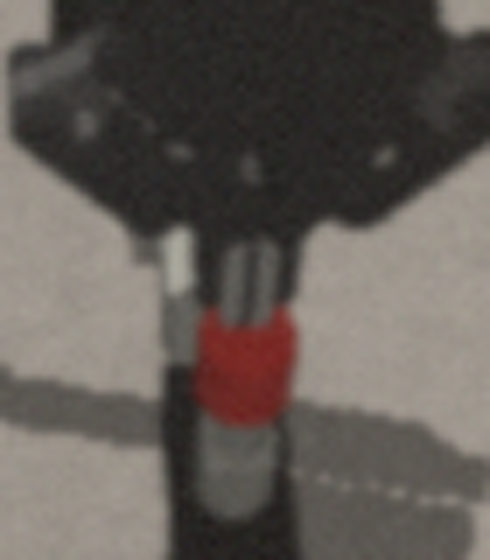

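```bash
python3 -m jog '{"delta_pos":[[0,0,0.1],[0,0,0.15],[0,0,0.1],[0,0,0.05],[0,0,0]],"delta_rot":[[0,0,0],[0,0,0],[0,0,0],[0,0,0],[0,0,0]],"hand":[0,0,0,0,0]}'; cat > chz.py <<'E'
import sys
from cell import monitor
s=monitor.state(); f=s['force']; print(s['time_s'].__round__(2),s['tcp_pos'].round(1),f.round(1),flush=True)
sys.exit(1 if abs(f[2])>float(sys.argv[1]) or np.hypot(f[0],f[1])>6 else 0) if 0 else sys.exit(1 if abs(f[2])>float(sys.argv[1]) or max(abs(f[0]),abs(f[1]))>6 else 0)
E
python3 -m jog '{"delta_pos":[[0,0,0.04],[0,0,0.04],[0,0,0]],"delta_rot":[[0,0,0],[0,0,0],[0,0,0]],"hand":[0,0,0]}' >/dev/null; python3 chz.py 12 && python3 -m jog '{"delta_pos":[[0,0,0.04],[0,0,0.04],[0,0,0]],"delta_rot":[[0,0,0],[0,0,0],[0,0,0]],"hand":[0,0,0]}' >/dev/null && python3 chz.py 12
```

```text
time_s: 23.8
tcp_pos: [507.7, -85.8, 167.7]
ee_rot: [-2.196, -2.247, -0.0]
force: [1.1, -0.1, -0.1]
opening: -0.2
24.1 [507.7 -85.9 165.7] [ 0.7  0.3 -0.7]
24.4 [507.7 -85.9 163.6] [-0.3  0.1  0.6]
```

```bash
python3 -m jog '{"delta_pos":[[0,0,0.04],[0,0,0.04],[0,0,0]],"delta_rot":[[0,0,0],[0,0,0],[0,0,0]],"hand":[0,0,0]}' >/dev/null; python3 chz.py 12 && python3 -m jog '{"delta_pos":[[0,0,0.04],[0,0,0]],"delta_rot":[[0,0,0],[0,0,0]],"hand":[0,0]}' >/dev/null && python3 chz.py 12 && python3 -m jog '{"delta_pos":[[0,0,0.04],[0,0,0]],"delta_rot":[[0,0,0],[0,0,0]],"hand":[0,0]}' >/dev/null && python3 chz.py 12 && python3 -m jog '{"delta_pos":[[0,0,0.04],[0,0,0]],"delta_rot":[[0,0,0],[0,0,0]],"hand":[0,0]}' >/dev/null && python3 chz.py 12
```

```text
24.7 [507.8 -85.9 161.9] [-0.2  0.7  1. ]
24.9 [508.  -85.9 161.4] [0.9 0.5 2.9]
25.1 [508.1 -85.9 160.6] [-0.2 -0.4  5.2]
25.3 [507.7 -85.9 158.6] [0.2 0.8 1.3]
```

```bash
python3 -m jog '{"delta_pos":[[0,0,0.04],[0,0,0.04],[0,0,0]],"delta_rot":[[0,0,0],[0,0,0],[0,0,0]],"hand":[0,0,0]}' >/dev/null; python3 chz.py 12 && python3 -m jog '{"delta_pos":[[0,0,0.04],[0,0,0.04],[0,0,0]],"delta_rot":[[0,0,0],[0,0,0],[0,0,0]],"hand":[0,0,0]}' >/dev/null && python3 chz.py 12 && python3 -m jog '{"delta_pos":[[0,0,0.04],[0,0,0.04],[0,0,0]],"delta_rot":[[0,0,0],[0,0,0],[0,0,0]],"hand":[0,0,0]}' >/dev/null && python3 chz.py 12; python3 - <<'E'
from cell import capture,monitor
from h import *
p,d=capture("side"); cv2.imwrite("pics/side11.png",p)
cv2.imwrite("pics/s11.png",cv2.resize(p[180:260,270:340],None,fx=7,fy=7,interpolation=cv2.INTER_CUBIC))
E
```

```text
25.6 [507.5 -85.9 156. ] [0.4 0.6 0.6]
25.9 [507.6 -85.9 154.4] [ 0.1  0.  -0.3]
26.2 [507.7 -85.9 152.5] [ 0.  -1.4  0.5]
```

View pics/s11.png

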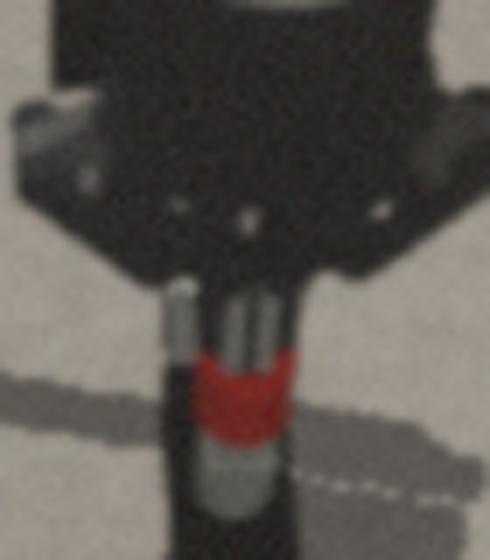

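The knob is going down, with its bottom edge now nearer the guide and hardly any force. Continuing.

```bash
python3 -m jog '{"delta_pos":[[0,0,0.06],[0,0,0.06],[0,0,0.06],[0,0,0]],"delta_rot":[[0,0,0],[0,0,0],[0,0,0],[0,0,0]],"hand":[0,0,0,0]}' >/dev/null; python3 chz.py 10 && python3 -m jog '{"delta_pos":[[0,0,0.06],[0,0,0.06],[0,0,0.06],[0,0,0]],"delta_rot":[[0,0,0],[0,0,0],[0,0,0],[0,0,0]],"hand":[0,0,0,0]}' >/dev/null && python3 chz.py 10 && python3 -m jog '{"delta_pos":[[0,0,0.04],[0,0,0.04],[0,0,0]],"delta_rot":[[0,0,0],[0,0,0],[0,0,0]],"hand":[0,0,0]}' >/dev/null && python3 chz.py 10 && python3 -m jog '{"delta_pos":[[0,0,0.04],[0,0,0]],"delta_rot":[[0,0,0],[0,0,0]],"hand":[0,0]}' >/dev/null && python3 chz.py 10 && python3 -m jog '{"delta_pos":[[0,0,0.04],[0,0,0]],"delta_rot":[[0,0,0],[0,0,0]],"hand":[0,0]}' >/dev/null && python3 chz.py 10  && python3 -m jog '{"delta_pos":[[0,0,0.04],[0,0,0]],"delta_rot":[[0,0,0],[0,0,0]],"hand":[0,0]}' >/dev/null && python3 chz.py 10
```

```text
26.65 [507.6 -85.9 147.9] [ 0.5  0.8 -0. ]
27.05 [507.6 -85.9 143.2] [ 0.5 -0.1 -0.2]
27.35 [507.7 -85.9 141.5] [-0.4  0.7  0.4]
27.55 [507.7 -85.9 140.5] [-0.2 -0.4 -0.3]
27.75 [507.7 -85.9 139.5] [0.3 0.1 0.6]
27.95 [507.7 -85.9 138.6] [ 0.6  1.  -0.8]
```

```bash
python3 -m jog '{"delta_pos":[[0,0,0.04],[0,0,0]],"delta_rot":[[0,0,0],[0,0,0]],"hand":[0,0]}' >/dev/null && python3 chz.py 8 && python3 -m jog '{"delta_pos":[[0,0,0.04],[0,0,0]],"delta_rot":[[0,0,0],[0,0,0]],"hand":[0,0]}' >/dev/null && python3 chz.py 8; python3 - <<'E'
from cell import capture,monitor
from h import *
p,d=capture("side"); cv2.imwrite("pics/side12.png",p)
cv2.imwrite("pics/s12.png",cv2.resize(p[180:260,270:340],None,fx=7,fy=7,interpolation=cv2.INTER_CUBIC))
E
```

```text
28.15 [507.8 -85.8 138.3] [-1.1  1.3  4.8]
28.35 [507.9 -85.7 138.2] [-1.9  2.1  7. ]
```

View pics/s12.png

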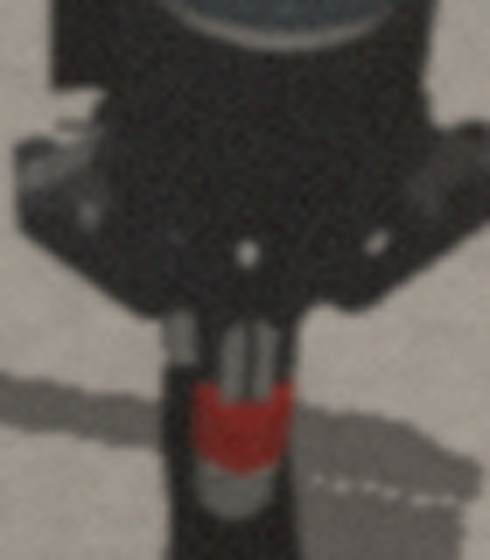

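The pin has stopped at TCP 138.2, so the knob top is at about 121, which is the home height. One more light push to confirm, then retreat.

```bash
python3 -m jog '{"delta_pos":[[0,0,0.04],[0,0,0.03],[0,0,0]],"delta_rot":[[0,0,0],[0,0,0],[0,0,0]],"hand":[0,0,0]}'; python3 -m jog '{"delta_pos":[[0,0,-0.2],[0,0,-0.5],[0,0,-1],[0,0,-1],[0,0,-1],[0,0,-1],[-1,0,-0.5],[-1,0,0],[-1,0,0],[-1,0,0]],"delta_rot":[[0,0,0],[0,0,0],[0,0,0],[0,0,0],[0,0,0],[0,0,0],[0,0,0],[0,0,0],[0,0,0],[0,0,0]],"hand":[0,0,0,0,0,0,0,0,0,0]}'; python3 -m jog '{"delta_pos":[[-1,0,0],[-1,0,0],[-1,0,0],[-1,0,0],[-1,0,0],[-1,0,0],[0,0,0],[0,0,0]],"delta_rot":[[0,0,0],[0,0,0],[0,0,0],[0,0,0],[0,0,0],[0,0,0],[0,0,0],[0,0,0]],"hand":[0,0,0,0,0,0,0,0]}';python3 - <<'E'
from cell import capture,monitor
from h import *
p,d=capture("side"); cv2.imwrite("pics/side13.png",p)
t,dt=capture("top"); cv2.imwrite("pics/top13.png",t)
cv2.imwrite("pics/s13.png",cv2.resize(p[180:260,270:340],None,fx=7,fy=7,interpolation=cv2.INTER_CUBIC))
for n,im in(("side",p),("top",t)):
    hsv=cv2.cvtColor(im,cv2.COLOR_BGR2HSV)
    m=((hsv[...,0]<6)|(hsv[...,0]>174))&(hsv[...,1]>150)&(hsv[...,2]>60)
    w=np.zeros_like(m); 
    if n=="side": w[190:270,285:330]=1
    else: w[180:225,310:355]=1
    v,u=np.where(m&w)
    if len(u): print(n,u.min(),u.max(),v.min(),v.max(),u.mean(),v.mean())
P=np.array([proj("side",[507.5+14*np.cos(a),-86+14*np.sin(a),z]) for a in np.linspace(0,6.28,60) for z in(93,121)]); print("expect home",P.min(0),P.max(0))
R,T,f,cx,cy=cam("top")
vv,uu=202,333
for u0,v0 in((332,202),(330,202),(333,204)):
    z=dt[v0,u0]; print((R.T@(np.array([(u0-cx)/f*z,(v0-cy)/f*z,z])-T)).round(1))
E
```

```text
time_s: 28.7
tcp_pos: [508.0, -85.7, 138.1]
ee_rot: [2.195, 2.245, 0.003]
force: [-6.1, 3.1, 15.3]
opening: 0.2
time_s: 29.7
tcp_pos: [510.1, -186.9, 265.4]
ee_rot: [2.196, 2.246, -0.0]
force: [-0.6, 0.1, -1.0]
opening: -0.0
time_s: 30.5
tcp_pos: [513.3, -336.1, 264.7]
ee_rot: [-2.197, -2.245, -0.0]
force: [-0.6, 0.8, 0.6]
opening: 0.1
side 297 305 233 245 300.67123287671234 238.94520547945206
top 325 340 195 208 332.5885714285714 201.57142857142858
expect home [295.54527886 227.42651413] [310.50407067 247.27659999]
[505.1 -83.7 122.4]
[505.1 -79.8 121.1]
[501.2 -85.9 121.3]
```

View pics/s13.png

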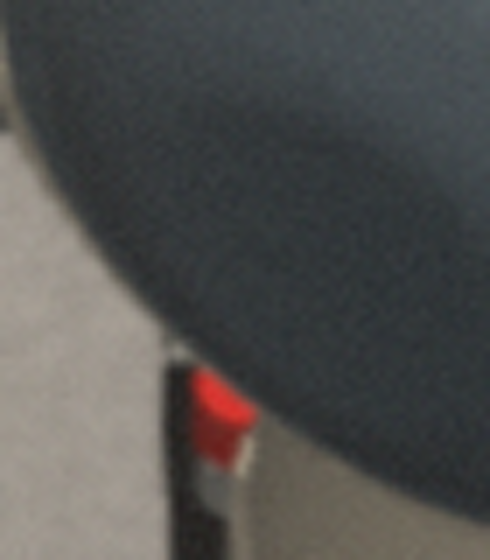

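View pics/top13.png

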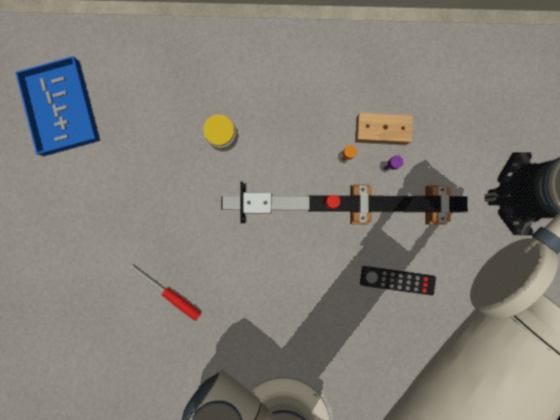

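The top view shows the knob centred on the guide (333,202), with depth putting its top at z ≈ 121–122 (home is 121). The jar, remote and screwdriver are where they started. The arm hides part of the knob in the side view, but its lower edge at v ≈ 247 matches home. Handing in.

```bash
python3 - <<'E'
from cell import bot,monitor
s=monitor.state(); print(s['force'],s['tcp_pos'],s['time_s'])
print(bot.finish_job())
E
```

```text
[0.11866551 0.51034274 0.29282926] [ 513.52477687 -335.14056819  265.20491533] 30.6
the job is handed in; nothing more can be done
None
```

The pin is home through both tubes with its knob down on the guide, and I handed the job in at 30.6 s. The interface reported no verdict.

**What I did:**
- **Starting the pin:** I lifted the red-knobbed pin out of the block, lowered it into the guide and released it with its tip at about the height of the mast.
- **Drawing the mast:** I pulled the clamp out at about 7.5 mm/s against roughly 4 N. After about 45 mm the pin dropped and blocked the mast, and the pull peaked at about 15 N. I then backed the mast off about 1 mm to centre the hole.
- **Pressing home:** I pushed the knob down with closed fingertips. The highest reading on the way through the catch was about 5 N, below the stated 8–16 N, probably because the force was only read between moves. It then came to a firm stop, and a last push of about 15 N did not move it.

**Last checks:**
- **Height:** depth from the top camera put the knob's top at 121–122 mm, and home is 121. The fingers also stopped at the height expected for home.
- **Bystanders:** in the top view the jar, remote and screwdriver are where they started.
- **Robot:** it stood clear of everything, with no more than about 0.5 N on the tool.
- **Not fully checked:** the arm partly hid the knob in the last side view, so only its lower edge could be compared there, and it matched home. I did not measure the pin's tilt separately. The final push also showed 6 N sideways at the wrist.

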